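Back the vial wheel up one notch

ROBOT

A 7-joint arm with a two-finger parallel gripper is mounted at the origin on a cart in front of the work surface, level with it; the furniture and walls round the work are solid. World frame = base frame: x ahead of the robot, y to its left, z up, the work surface at z = 0. Lengths are in m, angles in rad, forces in N, time in s.
With the tool pointing down it reaches from about 0.35 to 0.9 m from the base axis. Payload 8.1 kg.
Tool frame: the origin (TCP) lies at the very end of the fingers, on their centre line; the grasp point (between the pads) lies 19 mm behind it; x points along the fingers, y is the direction in which the jaws open and shut, and the axes are right-handed (so a half turn about x gives the same grasp; the last joint's range is limited). The gripper opens to 92 mm and grips with 3 to 60 N. Pads are 19 mm wide; open, the fingers measure 130 mm over their backs; the gripper's body (75 mm by 190 mm) begins 47 mm behind the grasp point.
Start: joints at [1.019, 0.434, 0.025, 1.573, -0.012, 1.134, -0.075], TCP at [0.271, -0.563, 0.227] pointing down, gripper open.
Joint ranges: [-2.62, 2.62], [-0.44, 2.09], [-1.27, 1.32], [0.08, 2.57], [-1.32, 4.46], [0.12, 2], [-2.74, 2.74]. Speed limits (rad/s): [2.22, 2.22, 3.01, 3.01, 3.14, 3.14, 3.14].

INTERFACE

Orientations are given as a rotation vector (axis times angle).
In Python, from cell import arm gives the robot as it stands.
- The arm moves only by the tool servo_tool, never from a script. Its argument "plan" is a list of rows, each a list of 2 entries, a list of its own where there are three numbers: the shift along the world's x, y, z in cm, then the turn, a rotation vector about the world's x, y, z in degrees. A call has 1 to 12 rows; each row is the pose to reach, as a shift and turn from the pose measured when the call began; what a row does not reach only later rows make up. A row lasts 1/10 s, in which the tool goes at most 50 mm and 8.59 degrees, less where a joint would pass 70% of its speed; a pose out of reach is approached as far as the arm can. A call with a gripper value outside its range is refused whole. "grip" is the opening, from 0 (shut) to 1 (fully open), set as the call begins (left out, the last holds). The fingers move at their own pace and stop on an object; "squeeze" is the grip in N (left out, the last holds). Time passes only in rows, so rows that repeat a pose let the fingers close. It gives the time, the measured TCP pose, the force and the opening at its end, in the units of the state.
- arm.observe(): the state, without advancing time (a new reading comes with each control period).
- arm.get_image(name): name is "scene" or "top" or "wrist"; returns a dict with "frame" (400x640x3 uint8, blue, green, red), "fx", "fy", "cx", "cy" (pixels), "position" and "rotation" of the camera in the world. Camera axes: x right, y down, z forward; pixel columns grow to the right and rows downward; lengths in m; the calibration is good to about 2 mm. A picture is of the moment at which its call begins. There is no depth.
- arm.sign_off(): hands the job in, once; it reports no verdict.
Trained networks look in a picture, given as the dict that the camera call returned (one of the last four; its "shot" number tells which), for a name from the list of things; names that differ only in an ending like _2 or _b are one class to them, and where a whole thing is asked for, a point or a joint stands for the part that bears it (a point fixed in the world has none). Each returns a list of dicts, best first, with "score" (0 to 1); they miss things now and then, are a little off and sometimes report something else, mostly with a low value. They report only what shows in the picture. A call takes as long as a camera call.
- arm.search_frame(picture, query): "at" ([column, row] in pixels, amid what is visible of it).
- arm.trace(picture, query): "pixels" (400x640 bool, what is visible of it) and "at" ([column, row] in pixels, amid what is visible of it).
The state is a dict: "clock": time; "joints": joint angles; "dq": joint speeds; "joint_efforts": joint torques, N m; "position": TCP position; "ee_rot": TCP orientation; "force": force on the tool from outside, world axes, zero at the start; "ft_torque": the same for the moment, N m; "width": opening from 0.0 (shut) to 1.0 (fully open).
Only numpy, scipy, OpenCV 4.12 (cv2) and the standard library are available. Lean on these libraries where they do the work, as an engineer would, in place of code of your own. Each camera call takes 0.05 s, during which the arm holds its last target.

TASK

The ratchet wheel on the bench has been indexed one notch too far. With a fingertip, tip the pawl's upright thumb tab over until the pawl has lifted off the teeth and stays leaning back, then push the wheel backward (clockwise seen from above) by exactly one notch with a finger against its upright post, and finally tip the pawl forward again so that it drops fully into the notch. Pick nothing up, and leave the bottle, the timer and the small carton where they stand.

Things in the scene. Friction and masses are not known exactly. Their poses are not given: they have to be found in the camera images.
- indexer: Vial wheel on a grey base plate 205 x 215 x 12 mm, fixed to the bench. Origin on the worktop under the wheel's axis, z up. In this frame the plate spans x -108 to 97, y -96 to 119 mm. The pawl lies along the -x side: pivot at +y, arm pointing to -y, thumb tab straight up. A rubber stop 32 mm high for the thrown-back tab stands at x -80, y 105 mm.
- wheel_axis (a point): On the wheel's vertical axis at its top face, 24 mm above the worktop. Aluminium wheel, 176 mm in diameter, hub 20 mm in radius to 32 mm above the worktop. Ten saw teeth 9 mm high stand on the rim at radius 71 to 87 mm: one notch is 36 degrees. The bearing is stiff (0.1 N m, about 2 N at the post) and the wheel stays where it is left.
- wheel (a joint): Wheel angle (rad), grows as it turns backward, clockwise seen from above. One notch = 0.628. At 0 a steep tooth face touches the lowered pawl's nose and blocks backward turning. The pawl is fully down for about -0.22 to 0 and, one notch back, for 0.41 to 0.628. Starts between -0.19 and -0.02. Turned forward, the teeth's ramps lift the pawl.
- pawl_pivot (a point): Pivot of the pawl, in the indexer's frame at x -80, y 68, z 42 mm; pivot axis along x, between two cheeks that span x -94 to -66 mm and reach 50 mm above the worktop. Seen along x, arm and tab form a right angle with its corner here.
- pawl (a joint): Pawl angle (rad): 0 = fully down in a notch, arm level; grows as it lifts; 1.745 = leaning back on its stop. It swings freely by its weight: let go below about 0.6 it falls back down, above about 0.85 it falls over backward and stays on the stop. It needs less than 3 N at tab or arm.
- post_top (a point): Centre of the top of the wheel's only upright post: 13 mm in diameter (collar 18 mm wide up to 30 mm above the worktop), 50 mm from the wheel's axis, top 66 mm above the worktop. At the start it stands on the far (+x) side, some 25 degrees towards +y of the indexer's x axis as seen from the wheel's axis, and goes to -y as the wheel is pushed back.
- tab_top (a point): Upper end of the thumb tab, in the middle of its round cross bar (22 mm long along x, 11 mm thick), 52 mm from the pivot. Tab 14 mm wide along x, 6 mm thick. With the pawl down it is straight above the pivot, 94 mm above the worktop; pushed to the indexer's +y it tips over and the pawl lifts. Thrown back, it lies nearly level, pointing to +y.
- pawl_end (a point): Free end of the pawl's arm, 68 mm from the pivot; arm 14 mm wide, 7 mm thick, at right angles to the tab, with a nose 18 mm long below its end. Pawl down: 42 mm above the worktop, over the wheel's rim. Thrown back: the arm stands up, this end 109 mm above the worktop, leaning 10 degrees to +y; pushed to -y past its balance it falls down again.
- standard_bottle: Bystander: small brown bottle with white cap, 28 mm in diameter, 62 mm high, origin at the centre of its underside.
- timer: Bystander: white digital timer standing upright, 33 x 66 mm, 55 mm high, origin at the centre of its underside.
- small_carton: Bystander: small white carton, 45 x 70 mm, 35 mm high, origin at the centre of its underside.

How it is judged:
By the outcome, as a careful person would: the job done as asked, in the order asked, and still so for the second after the job is handed in, with the robot touching nothing.
It also fails if it takes over 64 s, if anything falls off the work surface, if the arm or the gripper's body presses on something with over 40 N, if the wrist force passes 120 N, or if a joint passes its speed limit or range.

## Working session

There is one attempt and no reset: what is moved stays moved. The work goes in short steps, Python scripts to look and compute and a tool call to move; the robot and the scene stay as the last step left them, time stands still between calls to the robot, and variables do not carry over. Pictures are saved under pics/ and viewed, and the job is handed in when it is done.

Besides the shell and the picture viewer there is one more tool, called after ">>>" as name(argument=value, ...) on one line, values as JSON. servo_tool: Moves the arm, as the interface text tells. Its arguments: {"type":"object","properties":{"plan":{"type":"array","items":{"type":"array"}},"grip":{"type":"number"},"squeeze":{"type":"number"}},"required":["plan"]}

```bash
mkdir -p pics; ls; cat > h.py <<'E'
import numpy as np, cv2
from cell import arm
def snap(n,f):
    p=arm.get_image(n); cv2.imwrite('pics/'+f+'.png',p['frame']); return p
def ray(p,uv):
    d=np.array([(uv[0]-p['cx'])/p['fx'],(uv[1]-p['cy'])/p['fy'],1.]); R=np.array(p['rotation']).reshape(3,3)
    d=R@d; return np.array(p['position']),d/np.linalg.norm(d)
def atz(p,uv,z):
    o,d=ray(p,uv); return o+d*(z-o[2])/d[2]
def proj(p,X):
    R=np.array(p['rotation']).reshape(3,3); c=R.T@(np.array(X)-np.array(p['position']))
    return [p['fx']*c[0]/c[2]+p['cx'],p['fy']*c[1]/c[2]+p['cy']]
def tri(rs):
    A=0;b=0
    for o,d in rs:
        M=np.eye(3)-np.outer(d,d);A=A+M;b=b+M@o
    return np.linalg.solve(A,b)
E
python3 - <<'E'
from h import *
np.set_printoptions(precision=3,suppress=True)
P={n:snap(n,n+'0') for n in('scene','top','wrist')}
for n,p in P.items():
    print(n,np.array(p['position']),p['fx'],p['cx'])
    for q in ['wheel_axis','pawl_pivot','post_top','tab_top','pawl_end','standard_bottle','timer','small_carton','indexer']:
        r=arm.search_frame(p,q)[:2]
        print(' ',q,[(np.round(x['at'],1).tolist(),round(x['score'],2)) for x in r])
print(arm.observe())
E
```

```text
pics
scene [-0.304  0.716  0.696] 497.42293546658254 317.62049267370935
  wheel_axis []
  pawl_pivot [([280.2, 238.8], 0.67)]
  post_top [([284.9, 226.2], 0.79)]
  tab_top [([287.2, 240.6], 0.66)]
  pawl_end [([289.6, 237.2], 0.88)]
  standard_bottle [([347.4, 205.6], 0.83)]
  timer [([218.0, 262.1], 0.58)]
  small_carton [([428.3, 201.9], 0.66)]
  indexer []
top [0.37  0.166 1.041] 436.3215338518519 317.4909376882864
  wheel_axis [([283.3, 178.9], 0.94)]
  pawl_pivot [([280.4, 179.0], 0.83)]
  post_top [([288.0, 173.7], 0.81), ([282.8, 175.5], 0.54)]
  tab_top [([276.7, 210.4], 0.68)]
  pawl_end [([277.4, 214.3], 0.63)]
  standard_bottle [([355.7, 186.6], 0.51)]
  timer [([210.4, 188.3], 0.63)]
  small_carton [([439.0, 218.3], 0.94)]
  indexer [([282.7, 179.0], 0.65)]
wrist [ 0.331 -0.535  0.384] 355.9711003551421 328.0222675723765
  wheel_axis []
  pawl_pivot []
  post_top []
  tab_top []
  pawl_end []
  standard_bottle []
  timer []
  small_carton []
  indexer []
{'clock': 1.5, 'joints': array([ 1.019,  0.435,  0.025,  1.573, -0.012,  1.134, -0.075]), 'dq': array([-0.001,  0.   ,  0.   ,  0.002, -0.   , -0.001,  0.   ]), 'joint_efforts': array([  0.001, -66.766,   0.984, -31.481,  -0.061,   0.033,   0.   ]), 'position': array([ 0.271, -0.563,  0.227]), 'ee_rot': array([ 1.972,  0.45 , -1.972]), 'force': array([0.833, 0.678, 0.713]), 'ft_torque': array([ 0.005,  0.022, -0.006]), 'width': 0.9966916507853895}
```

```bash
python3 - <<'E'
import cv2
for n,(x0,y0,w,h) in {'top':(170,110,320,160),'scene':(180,140,300,170)}.items():
    i=cv2.imread(f'pics/{n}0.png')
    cv2.imwrite(f'pics/{n}0c.png',cv2.resize(i[y0:y0+h,x0:x0+w],None,fx=2.5,fy=2.5,interpolation=cv2.INTER_CUBIC))
E
```

```text
(no output)
```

View pics/top0.png

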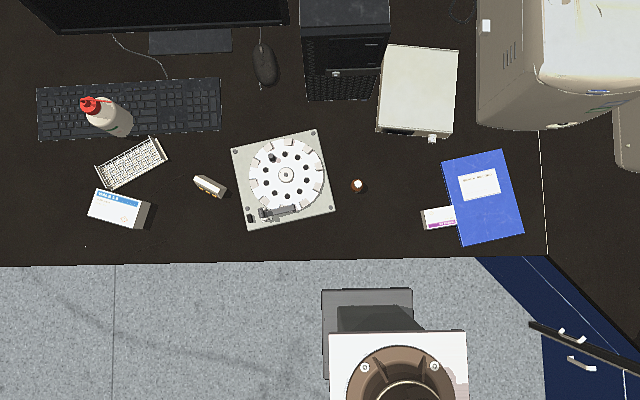

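View pics/scene0.png

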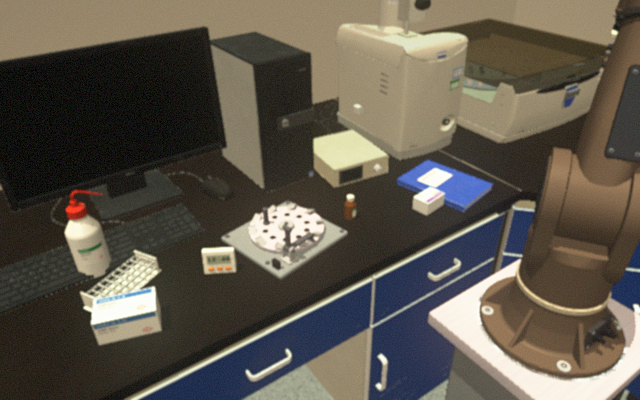

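```bash
sleep 1
```

```text
(no output)
```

View pics/top0c.png

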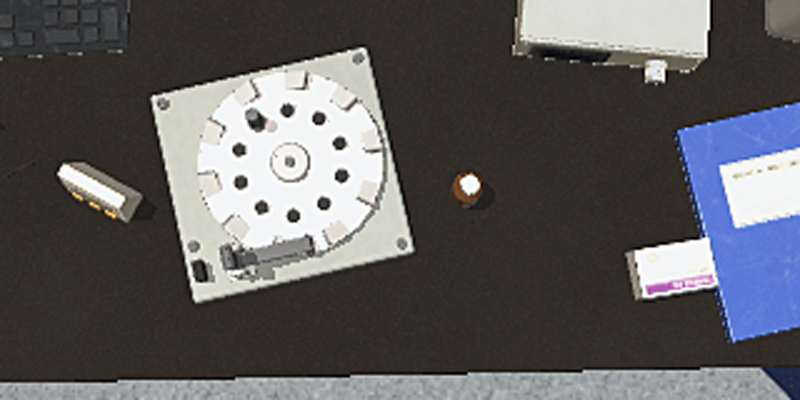

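View pics/scene0c.png

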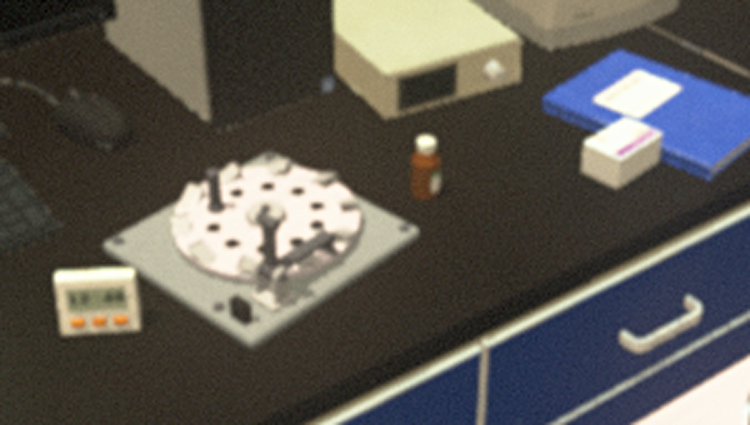

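```bash
python3 - <<'E'
from h import *
np.set_printoptions(precision=4,suppress=True)
p=arm.get_image('top'); s=arm.get_image('scene')
import pickle; pickle.dump((p,s),open('p0.pkl','wb'))
C=np.array([(151,96),(368,47),(413,250),(193,301)])/2.5+[170,110]-0.3
W=np.array([atz(p,c,0.012)[:2] for c in C]); print(W)
M=np.array([(97,119),(97,-96),(-108,-96),(-108,119)])/1000.
mc=M.mean(0);wc=W.mean(0);H=(M-mc).T@(W-wc)
a=np.arctan2(H[0,1]-H[1,0],H[0,0]+H[1,1]); R=np.array([[np.cos(a),-np.sin(a)],[np.sin(a),np.cos(a)]])
t=wc-R@mc; print('yaw',np.degrees(a),'t',t,'res',(M@R.T+t-W)*1000)
def w(x,y,z): return np.r_[R@[x/1e3,y/1e3]+t,z/1e3]
for n,X in dict(axis=(0,0,24),pivot=(-80,68,42),tab=(-80,68,94),stop=(-80,105,32),end=(-80,0,42),post=(45.3,21.1,66)).items():
    print(n,w(*X),'top',np.round(proj(p,w(*X)),1),'scene',np.round(proj(s,w(*X)),1))
for n,a_,b_ in [('axis',(283.3,178.9),None)]: print(atz(p,(286.0,174.5),0.032))
# axis from top pic crop (290,161)
print('hub',atz(p,np.array((290,161))/2.5+[170,110]-.3,.032))
pt=np.array((253,115))/2.5+[170,110]; print('post?',(R.T@(atz(p,pt,.066)[:2]-t))*1000)
E
```

```text
Traceback (most recent call last):
  File "h.py", line 9, in atz
    o,d=ray(p,uv); return o+d*(z-o[2])/d[2]
        ~~~^^^^^^
  File "h.py", line 6, in ray
    d=np.array([(uv[0]-p['cx'])/p['fx'],(uv[1]-p['cy'])/p['fy'],1.]); R=np.array(p['rotation']).reshape(3,3)
                                                                        ~~~~~~~~~~~~~~~~~~~~~~~~~~~~~~~^^^^^
ValueError: cannot reshape array of size 3 into shape (3,3)
```

```bash
sed -i "s/np.array(p\['rotation'\]).reshape(3,3)/cv2.Rodrigues(np.array(p['rotation'],float))[0]/" h.py; cat > fit.py <<'E'
from h import *
np.set_printoptions(precision=4,suppress=True)
import pickle; p,s=pickle.load(open('p0.pkl','rb'))
C=np.array([(151,96),(368,47),(413,250),(193,301)])/2.5+[170,110]-0.3
W=np.array([atz(p,c,0.012)[:2] for c in C]); print(W)
M=np.array([(97,119),(97,-96),(-108,-96),(-108,119)])/1000.
mc=M.mean(0);wc=W.mean(0);H=(M-mc).T@(W-wc)
a=np.arctan2(H[0,1]-H[1,0],H[0,0]+H[1,1]); R=np.array([[np.cos(a),-np.sin(a)],[np.sin(a),np.cos(a)]])
t=wc-R@mc; print('yaw',np.degrees(a),'t',t,'res',(M@R.T+t-W)*1000)
def w(x,y,z): return np.r_[R@[x/1e3,y/1e3]+t,z/1e3]
for n,X in dict(axis=(0,0,32),pivot=(-80,68,42),tab=(-80,68,94),stop=(-80,105,32),end=(-80,0,42),post=(45.3,21.1,66)).items():
    print(n,w(*X),'top',np.round(proj(p,w(*X)),1),'scene',np.round(proj(s,w(*X)),1))
print('hub',atz(p,np.array((290,161))/2.5+[170,110]-.3,.032))
pt=np.array((253,115))/2.5+[170,110]; print('post?',(R.T@(atz(p,pt,.066)[:2]-t))*1000)
print(s['rotation'],p['rotation'])
E
python3 fit.py
```

```text
[[0.5913 0.384 ]
 [0.6345 0.1744]
 [0.4377 0.136 ]
 [0.3941 0.3443]]
yaw 11.48513584771271 t [0.5221 0.2495] res [[ 2.0932  1.4573]
 [ 1.7785  0.3067]
 [-2.3556 -2.0524]
 [-1.5161  0.2885]]
axis [0.5221 0.2495 0.032 ] top [285.7 174.2] scene [286.3 223.2]
pivot [0.4301 0.3002 0.042 ] top [263.8 213.7] scene [288.4 247.5]
tab [0.4301 0.3002 0.094 ] top [260.6 212.3] scene [287.1 227.7]
stop [0.4228 0.3365 0.032 ] top [248.7 217.4] scene [275.8 259.2]
end [0.4437 0.2336 0.042 ] top [292.7 207.2] scene [310.7 233.5]
post [0.5623 0.2792 0.066 ] top [271.1 154.7] scene [265.5 207.4]
hub [0.5222 0.2495 0.032 ]
post? [42.3832 21.5358]
[-1.1143  2.1467 -1.153 ] [-2.14    2.1862 -0.1003]
```

```bash
cat >> fit.py <<'E'
o=arm.observe(); T=cv2.Rodrigues(o['ee_rot'])[0]; print('tool axes cols\n',T, o['clock'])
Rd=np.c_[[0,0,-1.],[0,0,0],[0,0,0]]
for sgn in(1,-1):
    y=np.r_[R@[sgn,0],0]; x=np.array([0,0,-1.]); D=np.c_[x,y,np.cross(x,y)]
    print('turn deg',np.degrees(cv2.Rodrigues(D@T.T)[0].ravel()))
for X in [(-80,45,0),(-80,110,0),(48,45,0),(49,8,0),(-80,110,0),(-80,25,0)]:
    print(X,(w(*X)-o['position'])[:2]*100)
print('tower bottom',atz(s,(265,187),0),atz(s,(222,150),0),atz(s,(310,165),0))
E
python3 fit.py|tail -16
```

```text
hub [0.5222 0.2495 0.032 ]
post? [42.3832 21.5358]
[-1.1143  2.1467 -1.153 ] [-2.14    2.1862 -0.1003]
tool axes cols
 [[-0.      0.4338 -0.901 ]
 [-0.     -0.901  -0.4338]
 [-1.      0.      0.    ]] 1.6
turn deg [ 0.002   0.0006 75.7775]
turn deg [   0.0006   -0.0021 -104.2225]
(-80, 45, 0) [16.356  84.0816]
(-80, 110, 0) [15.0618 90.4514]
(48, 45, 0) [28.8997 86.6302]
(49, 8, 0) [29.7344 83.0242]
(-80, 110, 0) [15.0618 90.4514]
(-80, 25, 0) [16.7542 82.1216]
tower bottom [0.7424 0.1844 0.    ] [ 1.018   0.1819 -0.    ] [0.7736 0.0158 0.    ]
```

>>> servo_tool(plan=[[[1,5,0],[0,0,8]],[[2,10,0],[0,0,16]],[[3,15,0],[0,0,24]],[[4,20,0],[0,0,32]],[[5,25,0],[0,0,40]],[[6,30,0],[0,0,48]],[[7,35,0],[0,0,56]],[[8,40,0],[0,0,64]],[[9,45,0],[0,0,72]],[[10,50,0],[0,0,75.8]],[[11,55,0],[0,0,75.8]],[[12,60,0],[0,0,75.8]]], grip=0, squeeze=10)

```text
clock: 2.8
position: [0.3889, 0.0271, 0.2272]
ee_rot: [1.061, 1.296, -1.06]
force: [2.0, -0.1, -0.0]
width: 0.025
```

```bash
python3 fit.py|grep turn
```

```text
turn deg [0.0278 0.0848 0.0024]
turn deg [   0.1332   -0.0437 -179.9975]
```

>>> servo_tool(plan=[[[1,4,0],[0,0,0]],[[1.8,9,-1],[0,0,0]],[[2.8,14,-3],[0,0,0]],[[3.8,19,-5],[0,0,0]],[[4.5,23,-7.7],[0,0,0]],[[4.7,24.4,-7.7],[0,0,0]],[[4.7,24.4,-7.7],[0,0,0]]])

```text
clock: 3.5
position: [0.435, 0.2747, 0.1492]
ee_rot: [1.058, 1.3, -1.057]
force: [-0.2, 0.3, 1.3]
width: 0.004
```

```bash
python3 fit.py|grep -A20 'tool axes'; python3 - <<'E'
from h import *
for n in('scene','wrist'):snap(n,n+'1')
i=cv2.imread('pics/scene1.png')[140:310,180:480]; cv2.imwrite('pics/scene1c.png',cv2.resize(i,None,fx=2.5,fy=2.5))
E
```

```text
tool axes cols
 [[-0.0005  0.9791  0.2034]
 [ 0.0014  0.2034 -0.9791]
 [-1.     -0.0002 -0.0015]] 3.5
turn deg [-0.0791 -0.0288 -0.2534]
turn deg [  0.0452  -0.1241 179.7465]
(-80, 45, 0) [-0.0333  0.2936]
(-80, 110, 0) [-1.3276  6.6634]
(48, 45, 0) [12.5104  2.8422]
(49, 8, 0) [13.3451 -0.7638]
(-80, 110, 0) [-1.3276  6.6634]
(-80, 25, 0) [ 0.3649 -1.6664]
tower bottom [0.7424 0.1844 0.    ] [ 1.018   0.1819 -0.    ] [0.7736 0.0158 0.    ]
```

View pics/wrist1.png

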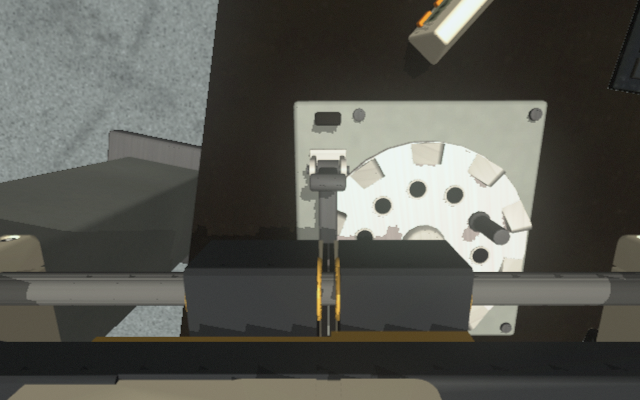

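View pics/scene1c.png

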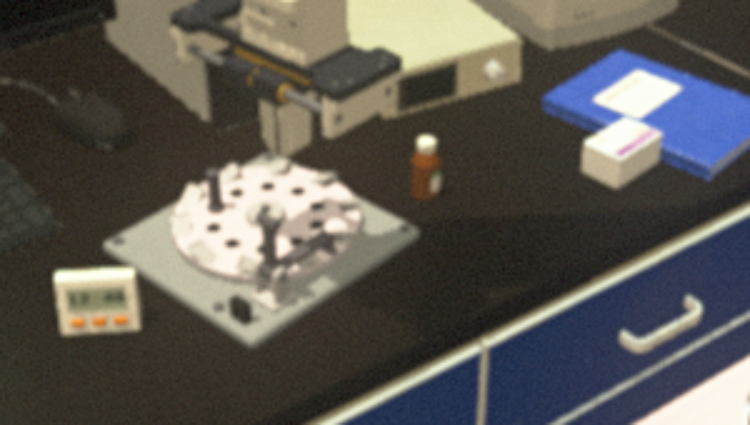

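```bash
cat > w.py <<'E'
import contextlib,io
with contextlib.redirect_stdout(io.StringIO()):
    from fit import *
def idx(X): return np.r_[R.T@(np.array(X)[:2]-t),X[2]]*1000
E
python3 - <<'E'
from w import *
v=arm.get_image('wrist')
print(v['position'])
for X in [(-80,68,94),(-80,105,32),(-108,119,12),(97,119,12),(97,-96,12)]: print(X,np.round(proj(v,w(*X)),1))
print('seen tab',idx(atz(v,(328,180),.0995)))
for uv in [(490,229),(503,231)]: print(idx(atz(v,uv,.066)))
for uv in [(479,218)]: print(idx(atz(v,uv,.066)))
for q in('post_top','tab_top','pawl_pivot','wheel_axis'):
  for r in arm.search_frame(v,q)[:2]: print(q,np.round(r['at'],1),r['score'],idx(atz(v,r['at'],{'post_top':.066,'tab_top':.0995,'pawl_pivot':.042,'wheel_axis':.024}[q])))
i=v['frame'][130:340,280:560]; cv2.imwrite('pics/w1c.png',cv2.resize(i,None,fx=2.8,fy=2.8))
E
```

```text
[0.4218 0.336  0.3079]
(-80, 68, 94) [329.5 177.9]
(-80, 105, 32) [329.3 115.1]
(-108, 119, 12) [294.   96.8]
(97, 119, 12) [552.   97.4]
(97, -96, 12) [515.4 335. ]
seen tab [-80.8845  67.6884  99.5   ]
[34.7509 26.6304 66.    ]
[44.2127 25.1532 66.    ]
[26.0122 34.775  66.    ]
post_top [436.9 202.6] 0.76 [-4.6616 45.9142 66.    ]
tab_top [330.  190.7] 0.94 [-79.6745  61.2211  99.5   ]
pawl_pivot [429.4 174.3] 0.77 [-4.4775 62.0009 42.    ]
wheel_axis [426.8 173.5] 0.85 [-1.4321 59.7533 24.    ]
```

View pics/w1c.png

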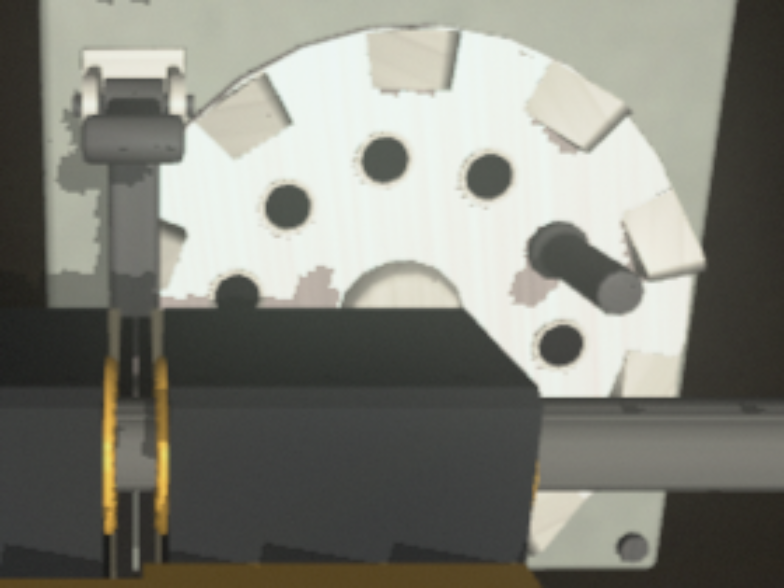

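>>> servo_tool(plan=[[[0,0,-3],[0,0,0]],[[0,0,-6],[0,0,0]],[[0,0,-7.6],[0,0,0]],[[-0.2,1,-7.7],[0,0,0]],[[-0.4,2,-7.7],[0,0,0]],[[-0.6,3,-7.7],[0,0,0]],[[-0.8,3.9,-7.7],[0,0,0]],[[-0.95,4.7,-7.7],[0,0,0]],[[-1.1,5.5,-7.7],[0,0,0]],[[-1.25,6.2,-7.7],[0,0,0]],[[-1.3,6.4,-7.7],[0,0,0]],[[-1.3,6.4,-7.7],[0,0,0]]])

```text
clock: 5.05
position: [0.4232, 0.3343, 0.0737]
ee_rot: [1.062, 1.295, -1.06]
force: [-0.5, -0.5, 0.1]
width: 0.002
```

```bash
python3 - <<'E'
from w import *
print(idx(arm.observe()['position']),arm.observe()['force'])
p=snap('scene','scene2')
i=p['frame'][160:290,220:420]; cv2.imwrite('pics/scene2c.png',cv2.resize(i,None,fx=4,fy=4))
E
```

```text
[-79.9764 102.7869  73.6993] [-0.5007 -0.4749  0.119 ]
```

View pics/scene2c.png

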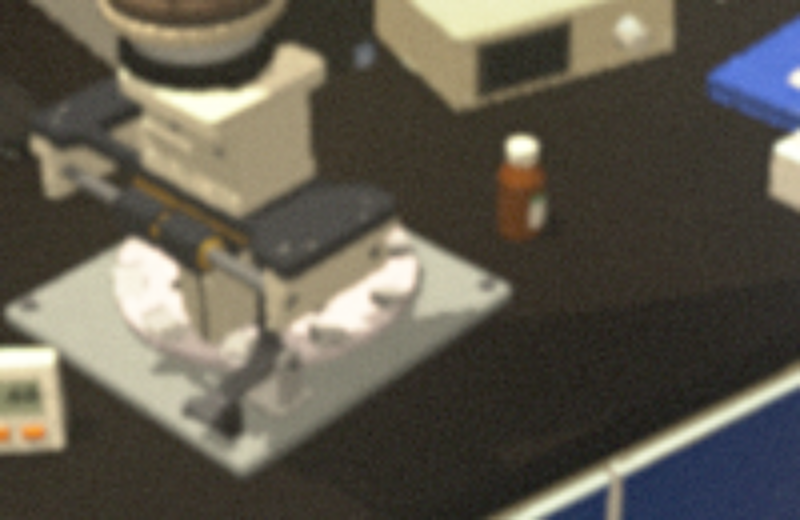

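>>> servo_tool(plan=[[[0,0,3],[0,0,0]],[[0,0,7],[0,0,0]],[[1,-0.1,7.7],[0,0,0]],[[5,-0.8,7.7],[0,0,0]],[[9,-1.6,7.7],[0,0,0]],[[12.5,-2.2,7.7],[0,0,0]],[[13.6,-2.4,7.7],[0,0,0]],[[13.6,-2.4,7.7],[0,0,0]]])

```text
clock: 5.9
position: [0.561, 0.3081, 0.1496]
ee_rot: [1.063, 1.293, -1.064]
force: [-1.2, -0.5, -0.6]
width: 0.007
```

```bash
python3 - <<'E'
from w import *
print(idx(arm.observe()['position']),arm.observe()['clock'])
v=snap('wrist','wrist3')
np.save('x',0); import pickle; pickle.dump(v,open('v3.pkl','wb'))
p=snap('scene','scene3')
print(arm.observe()['clock'])
i=p['frame'][160:290,220:420]; cv2.imwrite('pics/scene3c.png',cv2.resize(i,None,fx=4,fy=4))
E
```

```text
[ 49.81    49.6876 149.5536] 5.9
6.0
```

View pics/scene3c.png

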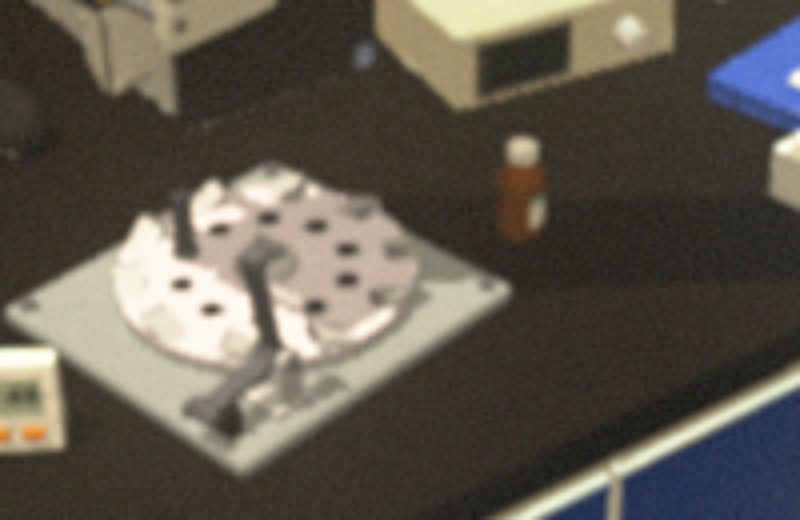

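View pics/wrist3.png

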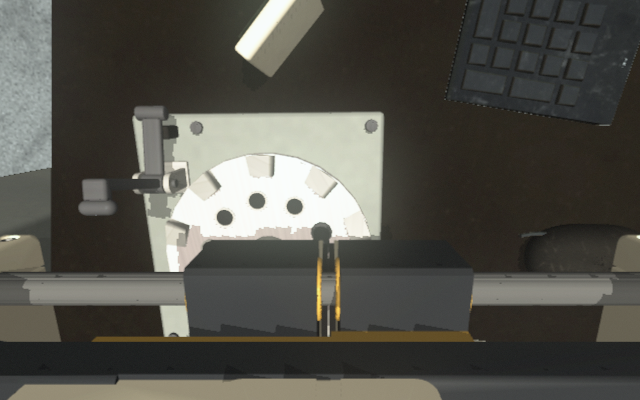

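>>> servo_tool(plan=[[[0,0,-5],[0,0,0]],[[0,0,-9.5],[0,0,0]],[[0,0,-10.7],[0,0,0]],[[0.1,-0.5,-10.8],[0,0,0]],[[0.2,-1,-10.8],[0,0,0]],[[0.3,-1.5,-10.8],[0,0,0]],[[0.4,-2,-10.8],[0,0,0]],[[0.5,-2.5,-10.8],[0,0,0]],[[0.6,-3,-10.8],[0,0,0]],[[0.7,-3.4,-10.8],[0,0,0]],[[0.77,-3.8,-10.8],[0,0,0]],[[0.77,-3.8,-10.8],[0,0,0]]])

```text
clock: 7.2
position: [0.5669, 0.2711, 0.0431]
ee_rot: [1.062, 1.293, -1.061]
force: [1.2, 1.2, 0.8]
width: 0.009
```

```bash
python3 - <<'E'
from w import *
print(idx(arm.observe()['position']),arm.observe()['force'])
p=snap('scene','scene4');v=snap('wrist','wrist4')
i=p['frame'][160:290,220:420]; cv2.imwrite('pics/scene4c.png',cv2.resize(i,None,fx=4,fy=4))
E
```

```text
[48.2277 12.223  43.0566] [1.2228 1.2103 0.8155]
```

View pics/scene4c.png

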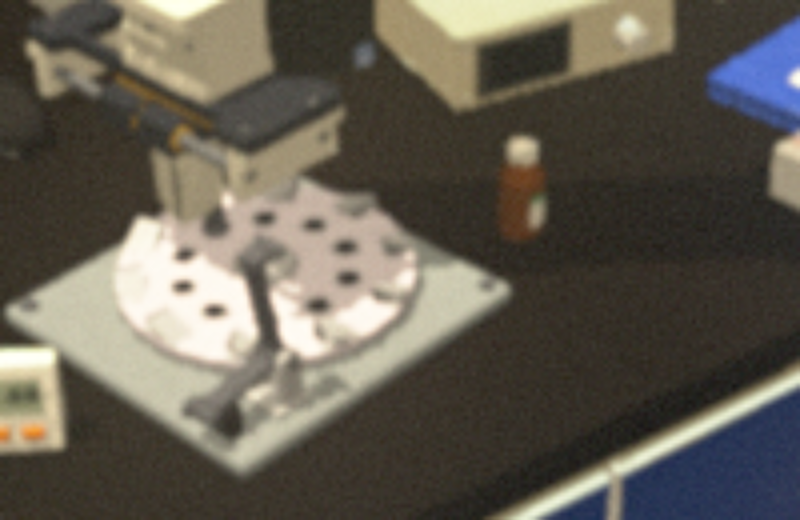

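View pics/wrist4.png

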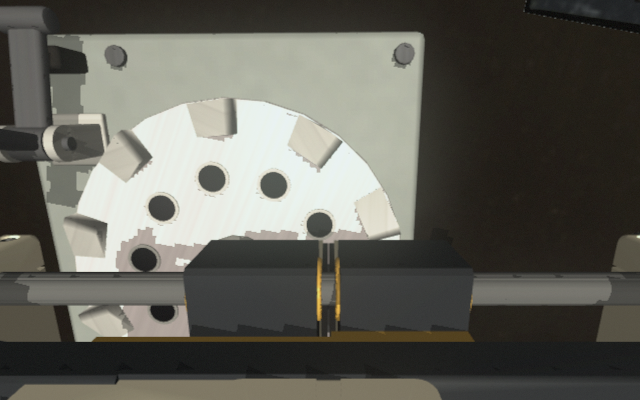

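```bash
cat > ang.py <<'E'
from w import *
def holes(v,box=None):
    g=cv2.cvtColor(v['frame'],cv2.COLOR_BGR2GRAY)
    m=(g<95).astype(np.uint8); n,l,st,c=cv2.connectedComponentsWithStats(m)
    out=[]
    for k in range(1,n):
        if 60<st[k,4]<1500 and .7<st[k,2]/st[k,3]<1.45:
            q=idx(atz(v,c[k],.024)); r=np.hypot(q[0],q[1])
            if 40<r<62: out.append((np.round(c[k],1).tolist(),round(r,1),round(np.degrees(np.arctan2(q[1],q[0])),1),st[k,4]))
    return out
if __name__=='__main__':
    v3=pickle.load(open('v3.pkl','rb'))
    print(np.degrees(0)); 
    for x in holes(v3): print(x, round(x[2]%36,1))
    v=arm.get_image('wrist'); print('now')
    for x in holes(v): print(x, round(x[2]%36,1))
E
python3 ang.py
```

```text
0.0
([224.1, 217.0], np.float64(50.5), np.float64(136.4), np.int32(156)) 28.4
now
([212.3, 178.3], np.float64(49.8), np.float64(103.1), np.int32(515)) 31.1
([274.2, 185.1], np.float64(49.1), np.float64(66.5), np.int32(493)) 30.5
([162.0, 208.0], np.float64(50.6), np.float64(139.2), np.int32(489)) 31.2
([320.0, 225.1], np.float64(48.8), np.float64(29.4), np.int32(482)) 29.4
```

```bash
python3 - <<'E'
from ang import *
v3=pickle.load(open('v3.pkl','rb'))
g=cv2.cvtColor(v3['frame'],cv2.COLOR_BGR2GRAY)
for c in [(224,217),(257,201),(294,206)]:
    x,y=c; s_=g[y-10:y+11,x-10:x+11].astype(float); wt=np.clip(140-s_,0,None); yy,xx=np.mgrid[-10:11,-10:11]; wt[np.hypot(xx,yy)>10]=0
    u=(x+(wt*xx).sum()/wt.sum(),y+(wt*yy).sum()/wt.sum()); q=idx(atz(v3,u,.024)); a=np.degrees(np.arctan2(q[1],q[0])); print(u,np.hypot(*q[:2]),a,a%36)
E
```

```text
(np.float64(224.08120318630364), np.float64(217.18725478540006)) 50.415319550792255 136.5601766463999 28.560176646399896
(np.float64(256.5110065280097), np.float64(200.45270988310307)) 49.61289533825687 100.43225407967392 28.432254079673925
(np.float64(294.17461290817107), np.float64(206.077265062088)) 48.97991671012066 63.719957187058306 27.719957187058306
```

>>> servo_tool(plan=[[[0.05,-0.2,0],[0,0,0]],[[0.05,-0.3,0],[0,0,0]],[[0.05,-0.3,0],[0,0,0]],[[0.05,-0.3,0],[0,0,0]]])

```text
clock: 7.75
position: [0.5658, 0.2682, 0.0421]
ee_rot: [1.059, 1.295, -1.063]
force: [1.0, 1.9, -0.2]
width: 0.004
```

```bash
python3 ang.py | sed 1,2d; python3 -c "
from w import *
print(idx(arm.observe()['position']))"
```

```text
now
([218.5, 171.4], np.float64(49.7), np.float64(99.7), np.int32(520)) 27.7
([280.3, 181.8], np.float64(49.0), np.float64(63.1), np.int32(498)) 27.1
([165.7, 198.4], np.float64(50.6), np.float64(135.8), np.int32(502)) 27.8
([323.7, 224.5], np.float64(48.8), np.float64(26.0), np.int32(481)) 26.0
([144.3, 249.4], np.float64(51.3), np.float64(171.5), np.int32(489)) 27.5
[46.5826  9.6314 42.1496]
```

>>> servo_tool(plan=[[[-0.3,1.5,0],[0,0,0]],[[-0.3,1.5,3],[0,0,0]],[[-0.3,1.5,7.5],[0,0,0]],[[-0.3,2,10.8],[0,0,0]],[[-3,5,10.8],[0,0,0]],[[-7,7.8,10.8],[0,0,0]],[[-11,7.8,10.8],[0,0,0]],[[-14,7.8,10.8],[0,0,0]],[[-14.5,7.8,10.8],[0,0,0]],[[-14.5,7.8,10.8],[0,0,0]]])

```text
clock: 8.8
position: [0.4197, 0.347, 0.1505]
ee_rot: [1.058, 1.296, -1.061]
force: [0.6, -0.1, 0.7]
width: 0.008
```

```bash
python3 - <<'E'
from w import *
print(idx(arm.observe()['position']),arm.observe()['force'])
v=snap('wrist','wrist5')
E
python3 ang.py | sed 1,2d;
```

```text
[-80.8846 115.9191 150.4764] [ 0.6168 -0.0856  0.7247]
now
```

View pics/wrist5.png

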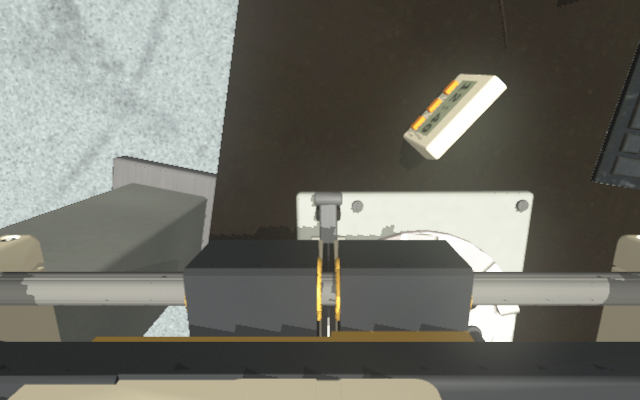

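>>> servo_tool(plan=[[[0,0,-4],[0,0,0]],[[0,0,-7.6],[0,0,0]],[[0.1,-0.5,-7.8],[0,0,0]],[[0.3,-1.5,-7.8],[0,0,0]],[[0.5,-2.5,-7.8],[0,0,0]],[[0.7,-3.5,-7.8],[0,0,0]],[[0.9,-4.5,-7.8],[0,0,0]],[[1.1,-5.5,-7.8],[0,0,0]],[[1.3,-6.5,-7.8],[0,0,0]],[[1.5,-7.5,-7.8],[0,0,0]],[[1.75,-8.6,-7.8],[0,0,0]],[[1.75,-8.6,-7.8],[0,0,0]]])

```text
clock: 10.1
position: [0.4398, 0.258, 0.072]
ee_rot: [1.061, 1.293, -1.066]
force: [0.4, 0.1, -0.1]
width: 0.008
```

>>> servo_tool(plan=[[[0,0,3],[0,0,0]],[[0,0,8],[0,0,0]],[[0,-3,12],[0,0,0]],[[0,-8,16],[0,0,0]],[[0,-13,16],[0,0,0]],[[0,-18,16],[0,0,0]],[[0,-23,16],[0,0,0]],[[0,-28,16],[0,0,0]],[[0,-30,16],[0,0,0]],[[0,-30,16],[0,0,0]]])

```text
clock: 11.1
position: [0.4394, -0.0467, 0.2317]
ee_rot: [1.065, 1.289, -1.072]
force: [-0.6, 0.4, 0.1]
width: 0.007
```

```bash
python3 - <<'E'
from w import *
print(arm.observe()['clock'])
p=snap('scene','scene6');v=snap('top','top6'); pickle.dump((v,p),open('p6.pkl','wb'))
i=p['frame'][170:280,220:350]; cv2.imwrite('pics/scene6c.png',cv2.resize(i,None,fx=6,fy=5))
i=v['frame'][120:240,180:380]; cv2.imwrite('pics/top6c.png',cv2.resize(i,None,fx=4,fy=4))
E
```

```text
11.1
```

View pics/scene6c.png

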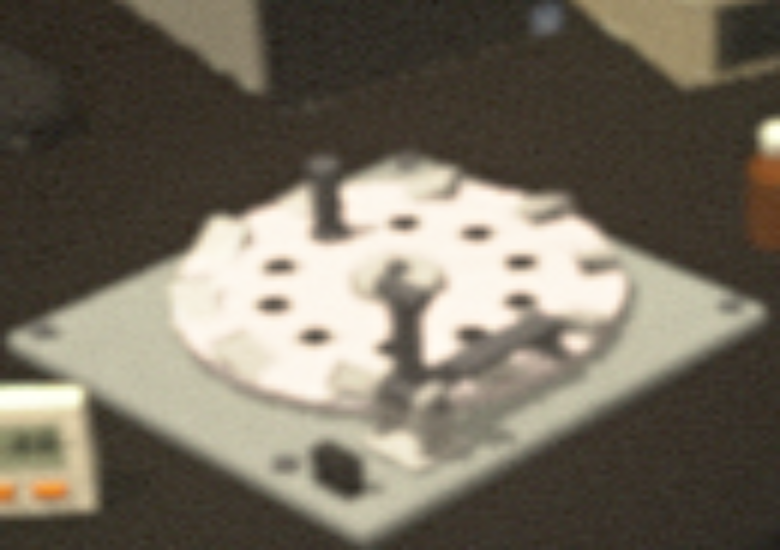

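View pics/top6c.png

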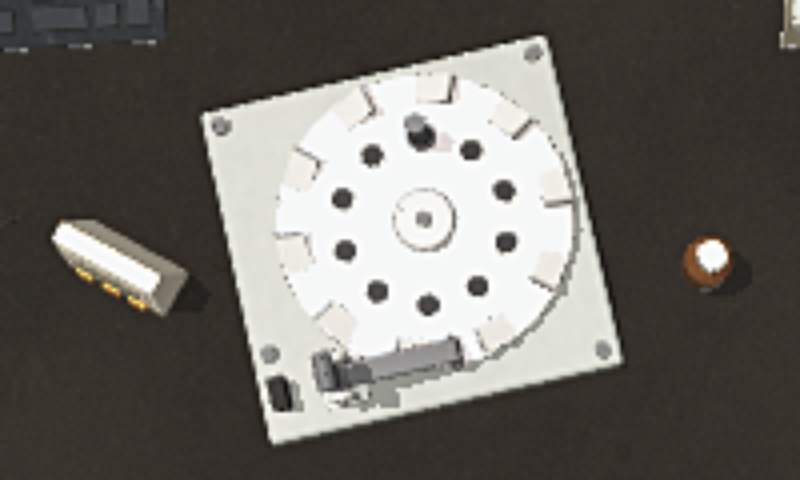

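```bash
python3 - <<'E'
from w import *
p6,s6=pickle.load(open('p6.pkl','rb'))
a=p['frame'][195:235,235:305];b=p6['frame'][195:235,235:305]
c=s['frame'][215:265,265:335];d=s6['frame'][215:265,265:335]
z=lambda i,f:cv2.resize(i,None,fx=f,fy=f,interpolation=cv2.INTER_CUBIC)
A=np.hstack([z(a,5.6),z(b,5.6)]);B=np.hstack([z(c,5.6),z(d,5.6)])
cv2.imwrite('pics/cmp6.png',np.vstack([A,B]))
def f(v,c):
    g=cv2.cvtColor(v['frame'],cv2.COLOR_BGR2GRAY);x,y=c;r=5
    s_=g[y-r:y+r+1,x-r:x+r+1].astype(float); wt=np.clip(130-s_,0,None); yy,xx=np.mgrid[-r:r+1,-r:r+1]; wt[np.hypot(xx,yy)>r]=0
    q=idx(atz(v,(x+(wt*xx).sum()/wt.sum(),y+(wt*yy).sum()/wt.sum()),.024)); a=np.degrees(np.arctan2(q[1],q[0])); return np.round([np.hypot(*q[:2]),a,a%36],1)
for v in(p,p6):
    # predicted holes near theta
    for th0 in np.arange(28.4 if v is p else 27.4,360,36):
        u=np.round(proj(v,w(50*np.cos(np.radians(th0)),50*np.sin(np.radians(th0)),24))).astype(int); print(f(v,u),end=' ')
    print()
E
```

```text
[49.9 27.2 27.2] [50.7 63.4 27.4] [50.8 98.9 26.9] [ 50.6 134.5  26.5] [ 50.9 170.4  26.4] [  49.8 -154.5   25.5] [  49.2 -117.7   26.3] [ 49.1 -81.   27. ] [ 49.1 -44.3  27.7] [49.8 -8.2 27.8] 
[50.1 26.9 26.9] [51.1 62.8 26.8] [50.4 98.3 26.3] [ 50.5 133.7  25.7] [ 50.5 169.8  25.8] [  50.  -154.5   25.5] [  49.1 -118.4   25.6] [ 49.6 -82.1  25.9] [ 49.1 -45.1  26.9] [49.3 -9.7 26.3]
```

View pics/cmp6.png

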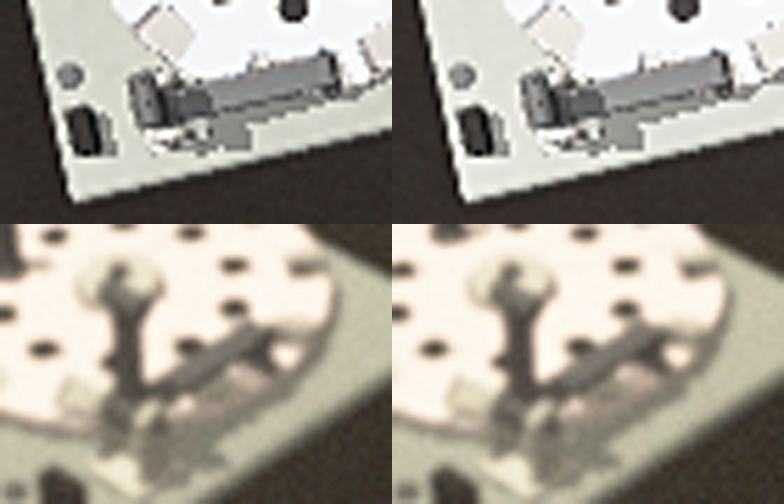

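```bash
python3 -c "
from h import *
print(arm.sign_off())"
```

```text
the job is handed in; nothing more can be done
None
```

The wheel is now one notch back, the pawl is down in the notch, and I handed the job in at about 11 s on the robot's clock.

- **What I did:** With the gripper shut, I tipped the tab over until the pawl lay back on its stop. I then pushed the post clockwise in two small steps. Finally I pushed the upright pawl arm forward until it fell down, and moved the arm well clear.
- **Wheel turn:** The wrist camera showed a turn of about 36.6° before I dropped the pawl. The top camera showed about 36.6° afterwards, against 36° for one notch. I did not measure the wheel's absolute angle; given the stated start range, it ends inside the range where the pawl sits fully down.
- **Pawl:** In the last top and scene pictures its pose looks the same as at the start, when it was fully down.
- **Bystanders:** In the last pictures the bottle and timer stand where they were. I did not check the carton in the final pictures, but the arm never went near it.
- **Check that disagreed:** On the first wrist picture, the trained networks placed the post top, pawl pivot and wheel axis several centimetres off. I worked instead from the plate corners and the wheel's holes, which agreed across all three cameras to about 2 mm.

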